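Put the sample jars away and close the lapped cabinet leaves

ROBOT

A 6-joint arm with a two-finger parallel gripper is mounted at the origin on the work surface. World frame = base frame: x ahead of the robot, y to its left, z up, the work surface at z = 0. Lengths are in m, angles in rad, forces in N, time in s.
With the tool pointing down it reaches from about 0.25 to 0.775 m from the base axis. Payload 4 kg.
Tool frame: the origin (TCP) lies at the very end of the fingers, on their centre line; the grasp point (between the pads) lies 19 mm behind it; z points along the fingers, y is the direction in which the jaws open and shut (so a half turn about z gives the same grasp; the last joint's range is limited). The gripper opens to 94 mm and grips with 3 to 60 N. Pads are 16 mm wide; open, the fingers measure 119 mm over their backs; the gripper's body (75 mm by 177 mm) begins 78 mm behind the grasp point.
Start: joints at [-1.227, 0.087, 1.371, -0, 1.684, -0.103], TCP at [0.238, -0.496, 0.206] pointing down, gripper open.
Joint ranges: [-3.1, 3.1], [-0.76, 2.03], [0.27, 2.55], [-1.08, 4.22], [0.17, 2.65], [-2.57, 2.57]. Speed limits (rad/s): [2.79, 2.79, 3.14, 3.14, 3.14, 3.14].

INTERFACE

Orientations are given as [roll, pitch, yaw] about the fixed x, y, z axes, in that order (R = Rz(yaw) Ry(pitch) Rx(roll)).
In Python, from bench import robot, snapshot, calibration gives the robot as it stands. The module is installed in compiled form; this text tells all that it offers.
- The arm moves only by the tool servo_tool, never from a script. Its argument "series" is text: rows parted by semicolons, each of 5 numbers parted by spaces: the closure, from -1 (fully open) to 1 (shut), then the shift along the tool's x, y, z in cm, then the turn about the tool's z in rad. A call has 1 to 20 rows; each row is the pose to reach, as a shift and turn from the pose commanded when the call began, along the tool's axes at that moment; what a row does not reach only later rows make up. A row lasts 1/12 s, in which the tool goes at most 41.7 mm and 7.16 degrees, less where a joint would pass 70% of its speed; a pose out of reach is approached as far as the arm can. A call with a gripper value outside its range is refused whole. The fingers move at their own pace and stop on an object; the grip force is fixed at half the most. Time passes only in rows, so rows that repeat a pose let the fingers close. It gives the time, the measured TCP pose, the force and the opening at its end, in the units of the state.
- robot.get_obs(): the state, without advancing time (a new reading comes with each control period).
- snapshot(name): name is "side" or "top"; returns (picture, depth): 384x512x3 uint8, red, green, blue; 384x512 float32, m along the optical axis (not along the pixel's ray), 0 where there is no reading.
- calibration(name): a dict with "fx", "fy", "cx", "cy" (pixels), "rvec" (rotation vector, rad) and "tvec" (3), from world to camera coordinates, as OpenCV has them. Camera axes: x right, y down, z forward; pixel columns grow to the right and rows downward; lengths in m; the calibration is good to about 2 mm. A picture is of the moment at which its call begins. calibration takes no time and is no camera call.
- robot.close_job(): hands the job in, once; it reports no verdict.
The state is a dict: "time": time; "joint_positions": joint angles; "qvel": joint speeds; "joint_torque": joint torques, N m; "tool_pos": TCP position; "ee_rot": TCP orientation; "wrist_force": force on the tool from outside, world axes, zero at the start; "wrist_torque": the same for the moment, N m; "width": finger opening in m.
Only numpy, scipy, OpenCV 4.12 (cv2) and the standard library are available. Lean on these libraries where they do the work, as an engineer would, in place of code of your own. Each camera call takes 0.05 s, during which the arm holds its last target. There are 200 camera calls.

TASK

Pull the jar carrier out of the storage cabinet by its upright handle, stand every small amber jar from the bench upright in it, and slide the loaded carrier fully home again under the slotted roof. Then close the cabinet: with the flanged leaf still well open, shut the rebated leaf fully, and shut the flanged leaf last so that its flange laps over the rebated edge. Leave everything else on the bench where it is.

Things in the scene. Friction and masses are not known exactly. Their poses are not given: they have to be found in the camera images.
- cabinet: fixed low white cabinet, 200 mm deep (its x), 250 wide (its y), 105 tall, origin on the bench under its centre, open front at its x = -100 mm (towards the robot). No floor: things slide on the bench. Back wall's inner face at x = +94 mm, roof 98 to 105 mm high. A slot in the roof, 30 mm wide about the centre line, runs from the front edge to x = -38 mm
- carrier: loose aluminium jar tray in the cabinet, 164 (its x) by 150 mm (its y), 0.5 kg, plate 6 mm thick, origin under its centre. Jar bay from its x = -38 to +78 mm, with a rim 4 mm thick, 14 mm high; the bare plate before it carries the handle. Slides on the bench. Fully home it touches the back wall: origin at x = +12 mm in the cabinet's frame (within 12 mm is home). Jars stand well at its x = -10 and 48, y = -38 and +38 mm
- rebate_leaf (a joint): right-hand leaf (hinge on the cabinet's -y side), rad: 0 shut, grows as it swings out to the robot, 1.57 straight out, at most 1.9; stays where left (0.06 N m friction). Panel 14 mm thick, 107 wide from the hinge, 3 to 103 mm high, then the rebated edge: a dark tongue 24 wide, 5 thick, flush with the inside face. Upright pull bar outside, 85 mm from the hinge, 26 mm off the leaf's middle
- flange_leaf (a joint): left-hand leaf (hinge on the cabinet's +y side), rad, as the other. Panel 14 mm thick, 115 wide from the hinge, 3 to 103 mm high, then a bright steel flange 24 wide, 6 thick, flush with the outside face, which laps over the other leaf's tongue; shut first, it bars the other leaf from shutting. Upright pull bar outside, 90 mm from the hinge, 26 mm off the leaf's middle, 50 to 90 mm high
- rebate_hinge (a point): point on the bench under the right leaf's upright hinge axis: x = -107, y = -125 mm in the cabinet's frame; the leaf's middle plane passes through the axis
- flange_hinge (a point): the same for the left leaf: x = -107, y = +125 mm in the cabinet's frame
- carrier_handle (a point): top centre of the carrier's handle: a black upright post, 20 (carrier x) by 12 mm (carrier y), centred at carrier x = -68 mm (its front end), y = 0, top 165 mm above the bench; it stands 60 mm above the cabinet's roof and runs in the roof's slot
- rebate_edge (a point): top of the free edge of the rebated leaf, 131 mm from the hinge axis, 100 mm above the bench
- flange_edge (a point): top of the free edge of the flange, 139 mm from the hinge axis, 100 mm above the bench
- jar0: small straight-sided amber jar with white cap, 46 mm across, 44 mm tall, about 80 g, origin under its centre, z up its axis; None when absent (three or four are there), starts standing on the bench
- jar1: small straight-sided amber jar with white cap, 46 mm across, 44 mm tall, about 80 g, origin under its centre, z up its axis; None when absent (three or four are there), starts standing on the bench
- jar2: small straight-sided amber jar with white cap, 46 mm across, 44 mm tall, about 80 g, origin under its centre, z up its axis; None when absent (three or four are there), starts standing on the bench
- jar3: small straight-sided amber jar with white cap, 46 mm across, 44 mm tall, about 80 g, origin under its centre, z up its axis; None when absent (three or four are there), starts standing on the bench
- big_bottle: bystander, loose: large amber bottle, 68 mm across, 150 mm tall, origin under its centre
- wide_jar: bystander, loose: wide clear jar with blue lid, 70 mm across, 45 mm tall, origin under its centre
- dishes: bystander, loose: stack of three clear dishes, 88 mm across, 34 mm tall, origin under its centre
- beaker: bystander, loose: open clear beaker, 60 mm across, 75 mm tall, origin under its centre
- tip_box: bystander, loose: yellow box, 110 x 75 x 50 mm, origin under its centre
- timer: bystander, loose: flat white timer, 70 x 60 x 20 mm, origin under its centre
- vial_rack: bystander, fixed: blue rack of tiny vials, 120 x 220 mm, about 54 mm tall, origin under its centre
Mind the look-alikes: they are no part of the job. Several things look just like the carrier: the one meant starts farthest from the robot's base.

How it is judged:
On the way, in this order (a step that is already met when the one before it is completed fails the run):
1. every small jar that is present stands upright in the carrier (x of jar0 in the frame of carrier between -0.03 and 0.07 m and y of jar0 in the frame of carrier between -0.065 and 0.065 m and z of jar0 in the frame of carrier between 0 and 0.014 m and angle between each of jar0, jar1, jar2, jar3's own z axis and vertical below 0.15 rad and x of jar1 in the frame of carrier between -0.03 and 0.07 m and y of jar1 in the frame of carrier between -0.065 and 0.065 m and z of jar1 in the frame of carrier between 0 and 0.014 m and x of jar2 in the frame of carrier between -0.03 and 0.07 m and y of jar2 in the frame of carrier between -0.065 and 0.065 m and z of jar2 in the frame of carrier between 0 and 0.014 m and x of jar3 in the frame of carrier between -0.03 and 0.07 m and y of jar3 in the frame of carrier between -0.065 and 0.065 m and z of jar3 in the frame of carrier between 0 and 0.014 m), for 0.2 s.
2. the loaded carrier is fully home in the cabinet (all of step 1 and x of carrier in the frame of cabinet above 0 m and angle between carrier's own z axis and vertical below 0.1 rad), for 0.2 s.
3. the rebated leaf is shut while the flanged leaf is still open (more than 0.3 rad) (value of joint rebate_leaf below 0.05 rad and value of joint flange_leaf above 0.3 rad), for 0.2 s.
4. the flanged leaf is shut over it (value of joint each of rebate_leaf, flange_leaf below 0.05 rad), for 0.2 s.
At the end, for the whole second after the job is handed in: every small jar present stands upright (within 0.15 rad) on the carrier's floor, the carrier is within 12 mm of the back wall, both leaves are within 0.05 rad of shut, jars and carrier at rest (all of step 2 and all of step 4 and linear speed of each of jar0, jar1, jar2, jar3, carrier below 0.02 m/s); the robot touches nothing.
It fails at once if a bystander is moved more than 60 mm (distance of any of big_bottle, wide_jar, dishes, beaker, tip_box, timer from where it was at the start of the episode above 0.06 m).
Of jar0, jar1, jar2, jar3 only 3 to 4 are there at a start; the rules pass over those that are not, and their reading is None.
At some moment in a run one of jar0, jar1, jar2, jar3 may be knocked a few centimetres aside while the robot is not near it.
It also fails if it takes over 210 s, if anything falls off the work surface, if the arm or the gripper's body presses on something with over 40 N, if the wrist force passes 120 N, or if a joint passes its speed limit or range.

## Working session

There is one attempt and no reset: what is moved stays moved. The work goes in short steps, Python scripts to look and compute and a tool call to move; the robot and the scene stay as the last step left them, time stands still between calls to the robot, and variables do not carry over. Pictures are saved under pics/ and viewed, about 12 in all and at most 16, crops included, and the job is handed in when it is done.

Besides the shell and the picture viewer there is one more tool, called as name(argument=value, ...) on one line, values as JSON. servo_tool: Moves the arm, as the interface text tells. Its arguments: {"type":"object","properties":{"series":{"type":"string"}},"required":["series"]}

```bash
mkdir -p pics
cat > h.py <<'E'
import numpy as np, cv2
from bench import robot, snapshot, calibration
def cal(n):
    c=calibration(n); K=np.array([[c["fx"],0,c["cx"]],[0,c["fy"],c["cy"]],[0,0,1.]])
    return K,cv2.Rodrigues(np.array(c["rvec"],float))[0],np.array(c["tvec"],float).reshape(3)
def cloud(n,depth):
    K,R,t=cal(n); v,u=np.mgrid[:384,:512]
    P=np.stack([(u-K[0,2])/K[0,0]*depth,(v-K[1,2])/K[1,1]*depth,depth],-1)
    return (P-t)@R
def ray(n,u,v,z):
    K,R,t=cal(n); d=R.T@np.array([(u-K[0,2])/K[0,0],(v-K[1,2])/K[1,1],1]); o=-R.T@t
    return o+d*(z-o[2])/d[2]
def proj(n,p):
    K,R,t=cal(n); q=K@(R@np.array(p)+t); return q[:2]/q[2]
def save(n,f):
    im,d=snapshot(n); np.savez(f'pics/{f}.npz',im=im,d=d); cv2.imwrite(f'pics/{f}.png',im[...,::-1]); return im,d
E
python3 - <<'E'
from h import *
for n in('top','side'):
    im,d=save(n,n+'0'); K,R,t=cal(n); print(n,-R.T@t,R[2],K[0,0])
a=[cv2.imread(f'pics/{n}0.png') for n in('top','side')]
cv2.imwrite('pics/a.png',cv2.resize(a[0],(800,600)));cv2.imwrite('pics/b.png',cv2.resize(a[1],(800,600)))
print(robot.get_obs())
E
```

```text
top [0.44180462 0.00437317 1.20169932] [ 0.08444458  0.00675825 -0.99640526] 384.6263630090679
side [-0.29007604 -0.78957818  1.43614913] [ 0.47987076  0.4476963  -0.75451446] 472.1496878304773
{'time': 0.1, 'joint_positions': array([-1.22708639e+00,  8.79143593e-02,  1.37206922e+00, -8.34322162e-06,
        1.68359595e+00, -1.03084312e-01]), 'qvel': array([ 0.00016055, -0.00157819, -0.00495095, -0.00342166,  0.00012993,
       -0.00071968]), 'joint_torque': array([ 2.21375929e-03, -3.41250372e+01, -3.03301227e+01,  7.19752349e-02,
        3.04274890e-02, -8.61991839e-05]), 'tool_pos': array([ 0.23748018, -0.49555444,  0.20442024]), 'ee_rot': array([-3.13961548e+00, -1.96204589e-04,  4.46793128e-01]), 'wrist_force': array([0.16431101, 0.42667587, 0.09110673]), 'wrist_torque': array([ 0.00786328,  0.06258494, -0.00302697]), 'width': 0.09382811208721961}
```

View pics/a.png

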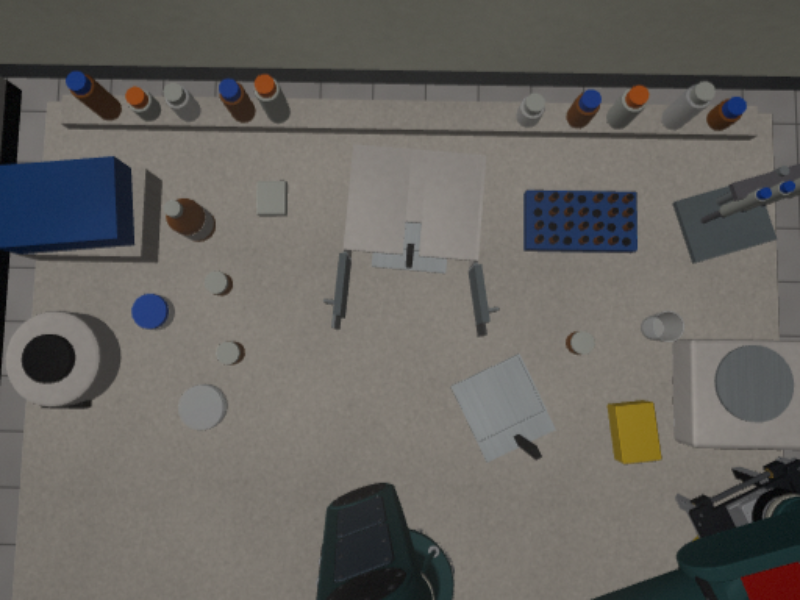

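View pics/b.png

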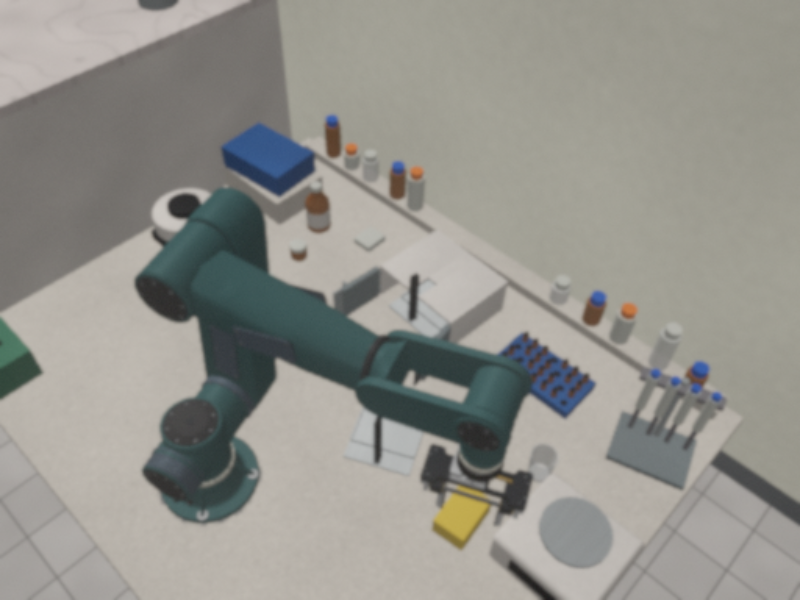

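The top view shows the cabinet at (415,200), with the carrier handle at (410,255), both leaves open, and a decoy tray at (503,405). Three small jars are at (220,283), (229,352) and (580,342). The arm hides much of the side view. Next I'll measure these.

Run:
```python
from h import *
z=np.load('pics/top0.npz'); im,d=z['im'],z['d']; P=cloud('top',d); Z=P[...,2]
ok=d>0
m=((Z>0.012)&(Z<0.25)&ok).astype(np.uint8)
n,l,s,c=cv2.connectedComponentsWithStats(m)
for i in range(1,n):
    if s[i,4]<40: continue
    q=P[l==i]; zt=np.percentile(q[:,2],90); top=q[q[:,2]>zt-0.008]
    print(i,s[i,4],(c[i]*1.5625).round(),'ztop',zt.round(3),'ctr',((top.min(0)+top.max(0))/2).round(3)[:2],'ext',(top.max(0)-top.min(0)).round(3)[:2])
# roof
r=((Z>0.095)&(Z<0.115)&(P[...,0]>0.3)&(abs(P[...,1])<0.3)).astype(np.uint8)
n,l,s,c=cv2.connectedComponentsWithStats(r)
for i in range(1,n):
    if s[i,4]<30: continue
    q=P[l==i]; R=cv2.minAreaRect(q[:,:2].astype(np.float32)); print('rect',s[i,4],np.median(q[:,2]).round(3),np.round(R[0],4),np.round(R[1],4),round(R[2],2)); print(cv2.boxPoints(R).round(3).tolist())
h=(Z>0.135)&(Z<0.19)&(P[...,0]>0.3)&(abs(P[...,1])<0.12)
q=P[h]; print('handle',len(q),q.mean(0),q.min(0),q.max(0))
a=cv2.imread('pics/top0.png')[80:230,180:340]; cv2.imwrite('pics/c.png',cv2.resize(a,(800,750))[:600])
```

```text
1 10794 [407. 112.] ztop 0.13 ctr [0.918 0.033] ext [0.047 1.173]
2 6516 [414. 213.] ztop 0.108 ctr [ 0.655 -0.01 ] ext [0.352 0.286]
3 6246 [ 79. 210.] ztop 0.152 ctr [0.7   0.623] ext [0.169 0.22 ]
4 2628 [736. 212.] ztop 0.218 ctr [ 0.735 -0.601] ext [0.069 0.114]
5 429 [271. 198.] ztop 0.023 ctr [0.748 0.272] ext [0.069 0.061]
6 2779 [580. 221.] ztop 0.051 ctr [ 0.712 -0.347] ext [0.099 0.187]
7 644 [189. 219.] ztop 0.149 ctr [0.691 0.418] ext [0.029 0.032]
10 208 [217. 283.] ztop 0.046 ctr [0.572 0.367] ext [0.041 0.042]
11 489 [152. 311.] ztop 0.047 ctr [0.514 0.494] ext [0.067 0.07 ]
12 3655 [ 62. 359.] ztop 0.109 ctr [0.419 0.649] ext [0.088 0.091]
13 5965 [732. 389.] ztop 0.099 ctr [ 0.38  -0.628] ext [0.192 0.193]
14 217 [580. 342.] ztop 0.046 ctr [ 0.469 -0.344] ext [0.042 0.045]
15 211 [229. 352.] ztop 0.046 ctr [0.437 0.339] ext [0.039 0.043]
29 714 [201. 407.] ztop 0.035 ctr [0.33  0.389] ext [0.087 0.085]
35 1122 [634. 432.] ztop 0.052 ctr [ 0.302 -0.444] ext [0.115 0.086]
45 125 [527. 446.] ztop 0.165 ctr [ 0.279 -0.227] ext [0.018 0.019]
46 82 [740. 473.] ztop 0.244 
[... 834 characters left out ...]
-0.1340000033378601], [0.8149999976158142, -0.1469999998807907], [0.8320000171661377, 0.10199999809265137], [0.6309999823570251, 0.11599999666213989]]
rect 228 0.103 [0.5558 0.1216] [0.0144 0.1379] 85.5
[[0.4869999885559082, 0.11999999731779099], [0.6240000128746033, 0.10899999737739563], [0.625, 0.12300000339746475], [0.4880000054836273, 0.1340000033378601]]
rect 212 0.103 [ 0.5439 -0.1459] [0.1299 0.0207] 9.34
[[0.4779999852180481, -0.1459999978542328], [0.4819999933242798, -0.16699999570846558], [0.6100000143051147, -0.1459999978542328], [0.6060000061988831, -0.125]]
handle 40 [ 0.62150257 -0.00723116  0.16189563] [ 0.61274934 -0.01261937  0.1393786 ] [ 0.63291953 -0.00156723  0.16752158]
```

View pics/c.png

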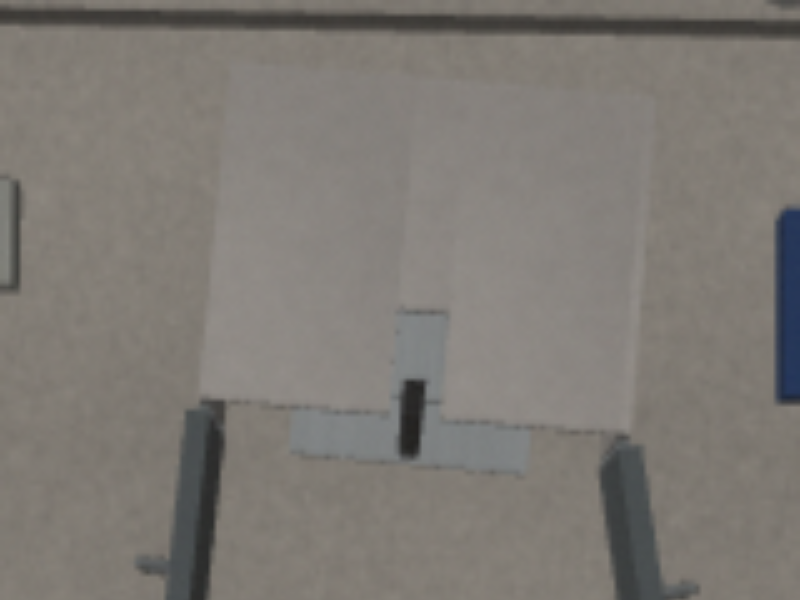

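The cabinet is at (0.723,-0.016), yaw -0.066, and the roof rect of 250×202 mm agrees with the given size. The handle is at (0.622,-0.007), which puts the carrier at cabinet x ≈ -0.034. The leaves stand at about 1.80 (rebate) and 1.58 rad (flange). The jars are at (0.572,0.367), (0.437,0.339) and (0.469,-0.344). Next I'll write a helper for the tool-axis shifts.

```bash
cat > go.py <<'E'
import sys; from h import *
def go(x,y,z,yaw,src=None):
    o=robot.get_obs(); p=o['tool_pos']; w=o['ee_rot'][2]
    if src is not None: p,w=src[:3],src[3]
    d=np.array([x,y,z])-p; c,s=np.cos(w),np.sin(w)
    t=(w-yaw+np.pi/2)%np.pi-np.pi/2
    print('shift cm',np.round(100*np.array([d[0]*c+d[1]*s,d[0]*s-d[1]*c,-d[2]]),2),'turn',round(t,3))
C=np.array([.7231,-.0157]); W=-.0663
def cab(x,y): c,s=np.cos(W),np.sin(W); return C+np.array([c*x-s*y,s*x+c*y])
def incab(p): c,s=np.cos(W),np.sin(W); d=np.array(p[:2])-C; return np.array([c*d[0]+s*d[1],-s*d[0]+c*d[1]])
if __name__=='__main__': go(*map(float,sys.argv[1:5]))
E
python3 go.py 0.622 -0.007 0.25 -0.066
```

```text
shift cm [ 55.79 -27.45  -4.56] turn 0.513
```

servo_tool(series="-1 0 0 -4.5 0; -1 0 0 -4.5 0; -1 55.8 -27.4 -4.5 0.513;-1 55.8 -27.4 -4.5 0.513;-1 55.8 -27.4 -4.5 0.513;-1 55.8 -27.4 -4.5 0.513;-1 55.8 -27.4 -4.5 0.513;-1 55.8 -27.4 -4.5 0.513;-1 55.8 -27.4 -4.5 0.513;-1 55.8 -27.4 -4.5 0.513;-1 55.8 -27.4 -4.5 0.513;-1 55.8 -27.4 -4.5 0.513;-1 55.8 -27.4 -4.5 0.513;-1 55.8 -27.4 -4.5 0.513;-1 55.8 -27.4 -4.5 0.513;-1 55.8 -27.4 -4.5 0.513;-1 55.8 -27.4 -4.5 0.513;-1 55.8 -27.4 -4.5 0.513;-1 55.8 -27.4 -4.5 0.513;-1 55.8 -27.4 -4.5 0.513")

```text
time: 1.77
tool_pos: [0.6224, -0.0081, 0.2503]
ee_rot: [3.141, 0.0, -0.066]
wrist_force: [-0.4, -0.3, 0.2]
width: 0.094
```

```bash
python3 go.py 0.622 -0.007 0.125 -0.066;python3 - <<'E'
from h import *
im,d=save('top','t1'); im,d=save('side','s1')
a=[cv2.imread(f'pics/{n}.png') for n in('t1','s1')]
cv2.imwrite('pics/d.png',cv2.resize(np.hstack(a),(800,300)))
E
```

```text
shift cm [-0.05 -0.11 12.53] turn 0.0
```

View pics/d.png

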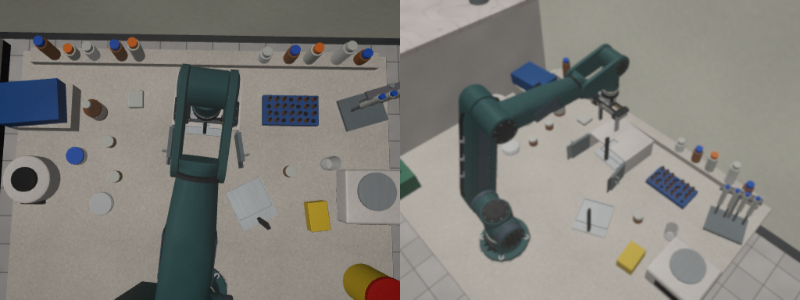

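The view is clear: only three small jars are on the bench, at top-half-scale px (110,141), (116,176) and (290,171), and none was hidden at the start pose. Now to grip the handle.

servo_tool(series="-1 -0.1 -0.1 4 0;-1 -0.1 -0.1 8 0;-1 -0.1 -0.1 11 0;-1 -0.1 -0.1 12.5 0;-1 -0.1 -0.1 12.5 0;-1 -0.1 -0.1 12.5 0;1 -0.1 -0.1 12.5 0;1 -0.1 -0.1 12.5 0;1 -0.1 -0.1 12.5 0;1 -0.1 -0.1 12.5 0;1 -0.1 -0.1 12.5 0;1 -0.1 -0.1 12.5 0;1 -0.1 -0.1 12.5 0;1 -0.1 -0.1 12.5 0;1 -0.1 -0.1 12.5 0;1 -0.1 -0.1 12.5 0")

```text
time: 3.2
tool_pos: [0.6215, -0.0067, 0.1254]
ee_rot: [3.142, 0.0, -0.066]
wrist_force: [0.2, -0.3, -0.3]
width: 0.0306
```

servo_tool(series="1 0 0 0 0;1 0 0 0 0;1 0 0 0 0;1 0 0 0 0;1 0 0 0 0;1 0 0 0 0")

```text
time: 3.7
tool_pos: [0.6216, -0.0071, 0.1255]
ee_rot: [3.141, -0.0, -0.066]
wrist_force: [0.6, -1.3, 1.3]
width: 0.0115
```

Gripped at 11.5 mm, which matches the 12 mm post. Pulling along the tool's -x.

servo_tool(series="1 -0.4 0 0 0;1 -1.2 0 0 0;1 -2.2 0 0 0;1 -3.2 0 0 0;1 -4.2 0 0 0;1 -5.2 0 0 0;1 -6.2 0 0 0;1 -7.3 0 0 0;1 -8.4 0 0 0;1 -9.5 0 0 0;1 -10.6 0 0 0;1 -11.7 0 0 0;1 -12.8 0 0 0;1 -13.9 0 0 0;1 -15 0 0 0;1 -16 0 0 0;1 -17 0 0 0;1 -17.8 0 0 0;1 -18.4 0 0 0;1 -18.6 0 0 0")

```text
time: 5.37
tool_pos: [0.4349, 0.0057, 0.1256]
ee_rot: [3.142, 0.0, -0.066]
wrist_force: [2.4, -0.2, -2.1]
width: 0.012
```

Now release, rise, and go towards the right-hand jar at (0.469,-0.344), high up.

servo_tool(series="-1 0 0 0 0;-1 0 0 0 0;-1 0 0 0 0;-1 0 0 0 0;-1 0 0 0 0;-1 0 0 0 0;-1 0 0 -4 0;-1 0 0 -8 0;-1 0 0 -12 0;-1 0 20 -12 0;-1 0 20 -12 0;-1 0 20 -12 0;-1 0 20 -12 0;-1 0 20 -12 0;-1 0 20 -12 0;-1 0 20 -12 0")

```text
time: 6.7
tool_pos: [0.4223, -0.1954, 0.2449]
ee_rot: [-3.141, 0.001, -0.07]
wrist_force: [0.1, 0.3, -0.7]
width: 0.094
```

```bash
cat >> h.py <<'E'
def jars(f='j'):
    im,d=save('top',f); P=cloud('top',d); Z=P[...,2]; ok=d>0
    m=((Z>0.034)&(Z<0.062)&ok).astype(np.uint8); n,l,s,c=cv2.connectedComponentsWithStats(m)
    for i in range(1,n):
        if not 110<s[i,4]<300: continue
        q=P[l==i]; e=q.max(0)-q.min(0); mid=(q.max(0)+q.min(0))/2
        if max(e[:2])<0.06: print('jar?',mid[:2].round(4),'z',np.median(q[:,2]).round(4),'ext',e[:2].round(3),'px',(c[i]*1.5625).round())
    return im,d,P
def handle(P):
    Z=P[...,2]; h=(Z>0.15)&(Z<0.175)&(P[...,0]>0.32)&(abs(P[...,1])<0.12)
    q=P[h]; print('handle',len(q),((q.min(0)+q.max(0))/2).round(4),q.mean(0).round(4))
E
python3 - <<'E'
from h import *
im,d,P=jars('t2'); handle(P)
Z=P[...,2]
# carrier rim / plate : points 3..18mm high near
m=(Z>0.011)&(Z<0.02)&(abs(P[...,1])<0.12)&(P[...,0]>0.36)&(P[...,0]<0.64)
q=P[m][:,:2].astype(np.float32); print(len(q),cv2.minAreaRect(q))
a=cv2.imread('pics/t2.png')[130:280,150:400]; cv2.imwrite('pics/e.png',cv2.resize(a,(800,480),interpolation=cv2.INTER_CUBIC))
E
```

```text
jar? [0.5723 0.3676] z 0.0436 ext [0.04  0.043] px [216. 282.]
jar? [0.4367 0.3384] z 0.0438 ext [0.039 0.045] px [228. 352.]
handle 38 [0.4376 0.0058 0.1647] [0.438  0.006  0.1647]
269 ((0.4991573095321655, 0.0014107674360275269), (0.28790464997291565, 0.2024199664592743), 72.97602081298828)
```

View pics/e.png

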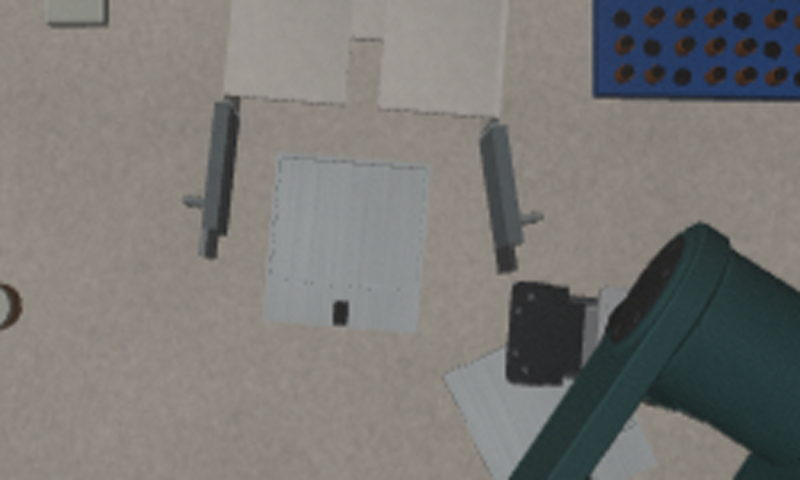

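The carrier is out square between the leaves, handle at crop px (340,312), and the decoy is untouched. Now the exact carrier pose and the move to the right-hand jar.

Run:
```python
from h import *; from go import *
for n,(u,v),z in [('TL',(280,155),.014),('TR',(428,167),.014),('BL',(265,320),.006),('BR',(417,332),.006)]:
    print(n,ray('top',150+u*250/800-.35,130+v*150/480-.35,z).round(4))
go(0.469,-0.344,0.2,-0.066)
```

```text
TL [0.5889 0.0675 0.014 ]
TR [ 0.5799 -0.0764  0.014 ]
BL [0.4289 0.0787 0.006 ]
BR [ 0.4203 -0.0685  0.006 ]
shift cm [ 5.64 14.63  4.52] turn -0.002
```

servo_tool(series="-1 5.7 14.6 4.5 0;-1 5.7 14.6 4.5 0;-1 5.7 14.6 4.5 0;-1 5.7 14.6 4.5 0;-1 5.7 14.6 4.5 0;-1 5.7 14.6 4.5 0;-1 5.7 14.6 4.5 0")

```text
time: 7.33
tool_pos: [0.4705, -0.3417, 0.2007]
ee_rot: [-3.141, 0.0, -0.064]
wrist_force: [0.7, -0.2, 0.6]
width: 0.0937
```

Run:
```python
from h import *; from go import *
im,d=save('side','s3'); P=cloud('side',d)
m=(P[...,2]>0.035)&(P[...,2]<0.055)&(abs(P[...,0]-.469)<.08)&(abs(P[...,1]+.344)<.08)&(d>0); q=P[m]
if len(q):print(len(q),q.min(0),q.max(0),((q.min(0)+q.max(0))/2).round(4))
u,v=proj('side',[.469,-.344,.04]).astype(int); print(u,v)
print(robot.get_obs()['tool_pos'])
cv2.imwrite('pics/f.png',cv2.resize(im[max(v-50,0):v+50,max(u-60,0):u+60,::-1],(600,500)))
go(0.469,-0.344,0.014,-0.066)
```

```text
130 [ 0.44310108 -0.36723979  0.03502148] [ 0.4897252  -0.32280995  0.05254435] [ 0.4664 -0.345   0.0438]
305 275
[ 0.47062324 -0.34167864  0.20164473]
shift cm [-0.15  0.24 18.76] turn 0.002
```

View pics/f.png

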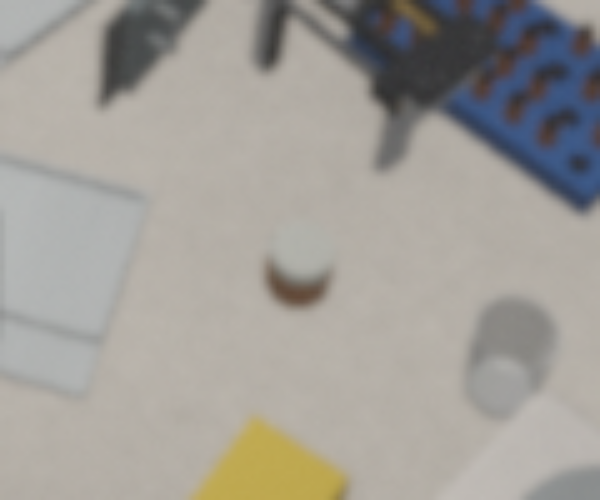

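The side view confirms the jar standing at crop px (300,262), i.e. (0.467,-0.345). Descend and grasp.

servo_tool(series="-1 -0.3 0.25 4 0;-1 -0.3 0.25 8 0;-1 -0.3 0.25 12 0;-1 -0.3 0.25 15 0;-1 -0.3 0.25 17.5 0;-1 -0.3 0.25 18.8 0;-1 -0.3 0.25 18.8 0;-1 -0.3 0.25 18.8 0;1 -0.3 0.25 18.8 0;1 -0.3 0.25 18.8 0;1 -0.3 0.25 18.8 0;1 -0.3 0.25 18.8 0;1 -0.3 0.25 18.8 0;1 -0.3 0.25 18.8 0;1 -0.3 0.25 18.8 0;1 -0.3 0.25 18.8 0;1 -0.3 0.25 18.8 0;1 -0.3 0.25 18.8 0;1 -0.3 0.25 18.8 0;1 -0.3 0.25 18.8 0")

```text
time: 9.05
tool_pos: [0.4668, -0.3458, 0.0125]
ee_rot: [3.142, 0.0, -0.066]
wrist_force: [0.0, 0.6, -0.2]
width: 0.0453
```

Run:
```python
from h import *; from go import *
c,s=np.cos(W),np.sin(W); O=np.array([.505,.001])
car=lambda x,y:O+np.array([c*x-s*y,s*x+c*y])
for t in [(.048,-.038),(.048,.038),(-.008,.038)]: print(t,car(*t).round(4))
go(*car(.048,-.038),0.19,-0.066)
```

```text
(0.048, -0.038) [ 0.5504 -0.0401]
(0.048, 0.038) [0.5554 0.0357]
(-0.008, 0.038) [0.4995 0.0394]
shift cm [  6.32 -31.06 -17.75] turn -0.0
```

servo_tool(series="1 0 0 0 0;1 0 0 -3 0;1 0 0 -7 0;1 0 0 -11 0;1 0 0 -15 0;1 0 0 -17.7 0;1 1 -3 -17.7 0;1 2 -7 -17.7 0;1 3 -11 -17.7 0;1 4 -15 -17.7 0;1 4.5 -19 -17.7 0;1 5 -23 -17.7 0;1 5.5 -26.5 -17.7 0;1 6 -29 -17.7 0;1 6.3 -30.6 -17.7 0;1 6.3 -31 -17.7 0;1 6.3 -31 -17.7 0;1 6.3 -31 -17.7 0")

```text
time: 10.55
tool_pos: [0.5499, -0.0413, 0.1892]
ee_rot: [3.141, 0.0, -0.066]
wrist_force: [-0.0, -0.2, -0.9]
width: 0.0458
```

Run:
```python
from h import *; from go import *
go(.5504,-.0401,0.0195,-0.066)
```

```text
shift cm [ 0.04 -0.12 16.97] turn -0.0
```

servo_tool(series="1 0 -0.1 4 0;1 0 -0.1 8 0;1 0 -0.1 12 0;1 0 -0.1 14.5 0;1 0 -0.1 16 0;1 0 -0.1 16.6 0;1 0 -0.1 16.9 0;1 0 -0.1 16.9 0;1 0 -0.1 16.9 0;-0.25 0 -0.1 16.9 0;-0.25 0 -0.1 16.9 0;-0.25 0 -0.1 16.9 0;-0.25 0 -0.1 16.9 0;-0.25 0 -0.1 16.9 0;-0.25 0 -0.1 15 0;-0.25 0 -0.1 12 0;-0.25 0 -0.1 8 0;-1 0 -0.1 4 0;-1 0 -0.1 0 0;-1 0 -0.1 0 0")

```text
time: 12.22
tool_pos: [0.5547, -0.0402, 0.2002]
ee_rot: [3.14, -0.018, -0.066]
wrist_force: [1.6, -0.2, 1.4]
width: 0.0755
```

```bash
python3 go.py 0.40 0.25 0.22 0.5
python3 - <<'E'
from h import *
P=jars('t4')
E
```

```text
shift cm [-17.35 -27.94  -1.98] turn -0.566
jar? [0.5714 0.368 ] z 0.0436 ext [0.042 0.043] px [215. 282.]
jar? [0.4352 0.3381] z 0.0432 ext [0.042 0.045] px [228. 352.]
```

```bash
python3 go.py 0.4352 0.3382 0.18 -0.066
```

```text
shift cm [-14.28 -36.96   1.61] turn 0.0
```

servo_tool(series="-1 0 -3 -2 0;-1 -2 -7 -2 0;-1 -4 -11 -2 0;-1 -6 -15 -1 0;-1 -8 -19 0 0;-1 -10 -23 0 0;-1 -11.5 -27 1 0;-1 -13 -31 1.6 0;-1 -14 -34.5 1.6 0;-1 -14.3 -36.5 1.6 0;-1 -14.3 -37 1.6 0;-1 -14.3 -37 1.6 0;-1 -14.3 -37 1.6 0;-1 -14.3 -37 1.6 0")

```text
time: 13.43
tool_pos: [0.4322, 0.3376, 0.1728]
ee_rot: [3.14, 0.001, -0.068]
wrist_force: [-0.0, 0.6, -0.3]
width: 0.0939
```

```bash
python3 go.py 0.4352 0.3382 0.0125 -0.066
python3 - <<'E'
from h import *; from go import *
im,d=save('side','s5'); P=cloud('side',d)
for x,y in [(.435,.338),(.5504,-.0401),(.571,.368)]:
    m=(P[...,2]>0.036)&(P[...,2]<0.06)&(abs(P[...,0]-x)<.045)&(abs(P[...,1]-y)<.045)&(d>0); q=P[m]
    if len(q):print(x,y,len(q),q.min(0).round(4),q.max(0).round(4),np.median(q[:,2]))
im,d=save('top','t5')
cv2.imwrite('pics/g.png',cv2.resize(im[90:290,80:345,::-1],(795,600)))
E
```

```text
shift cm [ 0.29 -0.08 16.03] turn -0.002
0.435 0.338 84 [0.4109 0.3105 0.0361] [0.4595 0.3633 0.0539] 0.04413297724043648
0.5504 -0.0401 113 [ 0.5264 -0.0651  0.0363] [ 0.5777 -0.017   0.0571] 0.04842185468861731
0.571 0.368 73 [0.5438 0.3441 0.0366] [0.5925 0.3879 0.0541] 0.04406581172267854
```

View pics/g.png

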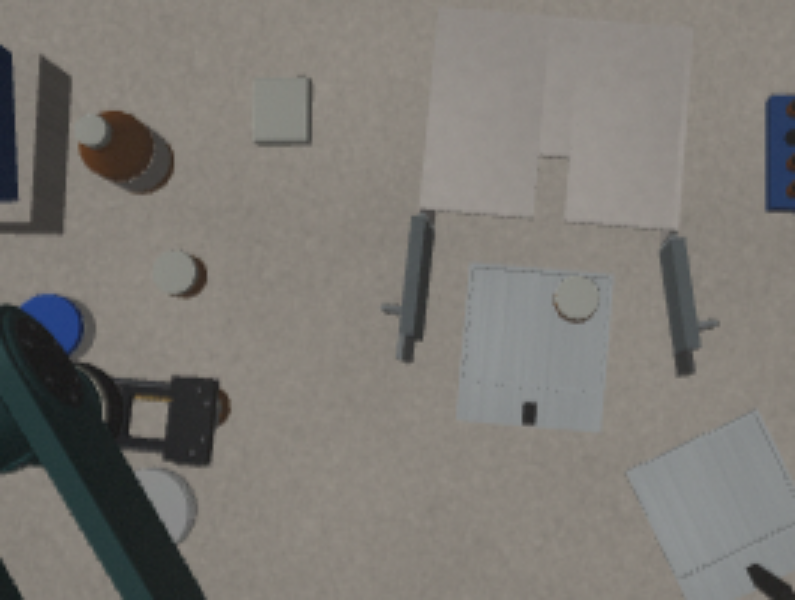

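The first jar stands in the bay (crop px 577,298). Grasp the second.

servo_tool(series="-1 0.3 -0.1 4 0;-1 0.3 -0.1 8 0;-1 0.3 -0.1 12 0;-1 0.3 -0.1 14.5 0;-1 0.3 -0.1 16 0;-1 0.3 -0.1 16 0;-1 0.3 -0.1 16 0;1 0.3 -0.1 16 0;1 0.3 -0.1 16 0;1 0.3 -0.1 16 0;1 0.3 -0.1 16 0;1 0.3 -0.1 16 0;1 0.3 -0.1 16 0;1 0.3 -0.1 16 0;1 0.3 -0.1 16 0;1 0.3 -0.1 16 0;1 0.3 -0.1 16 0;1 0.3 -0.1 16 0;1 0.3 -0.1 16 0;1 0.3 -0.1 16 0")

```text
time: 15.2
tool_pos: [0.4351, 0.3398, 0.0135]
ee_rot: [3.141, -0.0, -0.066]
wrist_force: [-1.3, -0.5, 0.9]
width: 0.0459
```

```bash
python3 go.py 0.5554 0.0367 0.19 -0.066
```

```text
shift cm [ 14.01  29.45 -17.65] turn -0.0
```

servo_tool(series="1 0 0 0 0;1 0 0 -3 0;1 0 0 -7 0;1 0 0 -11 0;1 0 0 -15 0;1 0 0 -17.6 0;1 2 3 -17.6 0;1 4 7 -17.6 0;1 6 11 -17.6 0;1 8 15 -17.6 0;1 10 19 -17.6 0;1 12 23 -17.6 0;1 13.5 26.5 -17.6 0;1 14 28.5 -17.6 0;1 14 29.4 -17.6 0;1 14 29.4 -17.6 0;1 14 29.4 -17.6 0;1 14 29.4 -17.6 0;1 14 29.4 -17.6 0")

```text
time: 16.78
tool_pos: [0.555, 0.039, 0.1895]
ee_rot: [-3.141, -0.0, -0.064]
wrist_force: [-0.1, 0.0, -0.4]
width: 0.0454
```

```bash
python3 go.py 0.5554 0.0367 0.0205 -0.066
```

```text
shift cm [ 0.06  0.23 16.9 ] turn 0.002
```

servo_tool(series="1 0 0.1 4 0;1 0 0.1 8 0;1 0 0.1 12 0;1 0 0.1 14.5 0;1 0 0.1 16 0;1 0 0.1 16.6 0;1 0 0.1 16.9 0;1 0 0.1 16.9 0;1 0 0.1 16.9 0;-0.25 0 0.1 16.9 0;-0.25 0 0.1 16.9 0;-0.25 0 0.1 16.9 0;-0.25 0 0.1 16.9 0;-0.25 0 0.1 16.9 0;-0.25 0 0.1 15 0;-0.25 0 0.1 12 0;-0.25 0 0.1 8 0;-1 0 0.1 4 0;-1 0 0.1 0 0;-1 0 0.1 -1 0")

```text
time: 18.45
tool_pos: [0.5584, 0.0361, 0.208]
ee_rot: [-3.141, -0.014, -0.066]
wrist_force: [0.0, -0.6, 1.5]
width: 0.0754
```

servo_tool(series="-1 0 0 0 0;-1 0 0 0 0")

```text
time: 18.62
tool_pos: [0.5552, 0.0362, 0.1992]
ee_rot: [3.142, -0.0, -0.066]
wrist_force: [0.3, -0.0, -0.7]
width: 0.0883
```

```bash
python3 go.py 0.5714 0.3680 0.18 -0.066; python3 -c "
from h import *
jars('t6')"
```

```text
shift cm [ -0.58 -33.22   1.92] turn -0.0
jar? [0.5721 0.3674] z 0.0435 ext [0.04  0.043] px [216. 282.]
```

servo_tool(series="-1 0 -3 0 0;-1 0 -7 0 0;-1 0 -11 0 0;-1 0 -15 0 0;-1 0 -19 0 0;-1 0 -23 0 0;-1 -0.3 -27 1 0;-1 -0.5 -30.5 1.9 0;-1 -0.5 -32.5 1.9 0;-1 -0.5 -33.2 1.9 0;-1 -0.5 -33.2 1.9 0;-1 -0.5 -33.2 1.9 0;-1 -0.5 -33.2 1.9 0")

```text
time: 19.75
tool_pos: [0.5724, 0.3661, 0.18]
ee_rot: [3.14, 0.001, -0.068]
wrist_force: [0.1, -0.6, 0.5]
width: 0.0939
```

```bash
python3 go.py 0.5717 0.3676 0.0130 -0.066
python3 - <<'E'
from h import *; from go import *
im,d=save('side','s7'); P=cloud('side',d)
for x,y in [(.5504,-.0401),(.5554,.036),(.5717,.3676)]:
    m=(P[...,2]>0.036)&(P[...,2]<0.06)&(abs(P[...,0]-x)<.035)&(abs(P[...,1]-y)<.035)&(d>0); q=P[m]
    if len(q):print(x,y,len(q),q.min(0).round(4),q.max(0).round(4),((q.min(0)+q.max(0))/2).round(4))
E
```

```text
shift cm [-0.09 -0.15 16.7 ] turn -0.002
0.5504 -0.0401 106 [ 0.5282 -0.0633  0.0361] [ 0.5753 -0.0166  0.0566] [ 0.5518 -0.04    0.0464]
0.5554 0.036 105 [0.5326 0.0122 0.0367] [0.5791 0.0597 0.0583] [0.5559 0.036  0.0475]
0.5717 0.3676 73 [0.5472 0.3448 0.0369] [0.5916 0.3904 0.0559] [0.5694 0.3676 0.0464]
```

Both placed jars stand where intended. Grasp the third.

servo_tool(series="-1 -0.1 -0.1 4 0;-1 -0.1 -0.1 8 0;-1 -0.1 -0.1 12 0;-1 -0.1 -0.1 15 0;-1 -0.1 -0.1 16.7 0;-1 -0.1 -0.1 16.7 0;-1 -0.1 -0.1 16.7 0;1 -0.1 -0.1 16.7 0;1 -0.1 -0.1 16.7 0;1 -0.1 -0.1 16.7 0;1 -0.1 -0.1 16.7 0;1 -0.1 -0.1 16.7 0;1 -0.1 -0.1 16.7 0;1 -0.1 -0.1 16.7 0;1 -0.1 -0.1 16.7 0;1 -0.1 -0.1 16.7 0;1 -0.1 -0.1 16.7 0;1 -0.1 -0.1 16.7 0;1 -0.1 -0.1 16.7 0;1 -0.1 -0.1 16.7 0")

```text
time: 21.47
tool_pos: [0.5713, 0.3689, 0.0135]
ee_rot: [3.141, 0.0, -0.066]
wrist_force: [-0.4, -0.5, 1.6]
width: 0.0457
```

```bash
python3 go.py 0.5995 0.0394 0.22 -0.066;python3 go.py 0.4985 0.0394 0.22 -0.066
```

```text
shift cm [  5.    32.69 -20.65] turn -0.0
shift cm [ -5.08  33.36 -20.65] turn -0.0
```

servo_tool(series="1 0 0 0 0;1 0 0 -3 0;1 0 0 -7 0;1 0 0 -11 0;1 0 0 -15 0;1 0 0 -18.5 0;1 0 3 -20.6 0;1 -1 7 -20.6 0;1 -2 11 -20.6 0;1 -3 15 -20.6 0;1 -4 19 -20.6 0;1 -4.5 23 -20.6 0;1 -5 27 -20.6 0;1 -5.1 30.5 -20.6 0;1 -5.1 32.6 -20.6 0;1 -5.1 33.3 -20.6 0;1 -5.1 33.3 -20.6 0;1 -5.1 33.3 -20.6 0;1 -5.1 33.3 -20.6 0;1 -5.1 33.3 -20.6 0")

```text
time: 23.13
tool_pos: [0.4985, 0.0414, 0.2193]
ee_rot: [-3.141, 0.0, -0.064]
wrist_force: [-0.8, 0.6, -0.8]
width: 0.0457
```

```bash
python3 go.py 0.4985 0.0394 0.0205 -0.066
```

```text
shift cm [1.000e-02 2.000e-01 1.988e+01] turn 0.002
```

servo_tool(series="1 0 0.1 4 0;1 0 0.1 8 0;1 0 0.1 12 0;1 0 0.1 15.5 0;1 0 0.1 18 0;1 0 0.1 19.3 0;1 0 0.1 19.9 0;1 0 0.1 19.9 0;1 0 0.1 19.9 0;-0.25 0 0.1 19.9 0;-0.25 0 0.1 19.9 0;-0.25 0 0.1 19.9 0;-0.25 0 0.1 19.9 0;-0.25 0 0.1 19.9 0;-0.25 0 0.1 18 0;-0.25 0 0.1 15 0;-0.25 0 0.1 11 0;-1 0 0.1 7 0;-1 0 0.1 3 0;-1 0 0.1 -1 0")

```text
time: 24.8
tool_pos: [0.4979, 0.039, 0.2315]
ee_rot: [3.142, -0.0, -0.066]
wrist_force: [1.3, -0.0, 0.1]
width: 0.0751
```

servo_tool(series="-1 0 4 0 0;-1 0 8 0 0;-1 0 12 0 0;-1 0 16 0 0;-1 0 20 0 0;-1 0 24 0 0;-1 0 24 0 0;-1 0 24 0 0")

```text
time: 25.47
tool_pos: [0.4819, -0.2024, 0.229]
ee_rot: [-3.141, 0.001, -0.071]
wrist_force: [0.0, 1.3, -0.4]
width: 0.0935
```

```bash
python3 -c "
from h import *
im,d,P=jars('t8'); handle(P)
a=np.hstack([im[90:290,130:330,::-1],save('side','s8')[0][80:280,180:380,::-1]])
cv2.imwrite('pics/i.png',cv2.resize(a,(800,400)))"
```

```text
jar? [0.5581 0.0368] z 0.0494 ext [0.043 0.039] px [385. 292.]
jar? [ 0.5536 -0.0404] z 0.0496 ext [0.043 0.043] px [425. 295.]
jar? [0.5008 0.0401] z 0.0496 ext [0.042 0.042] px [383. 322.]
handle 38 [0.4377 0.0058 0.1659] [0.4381 0.006  0.1645]
```

View pics/i.png

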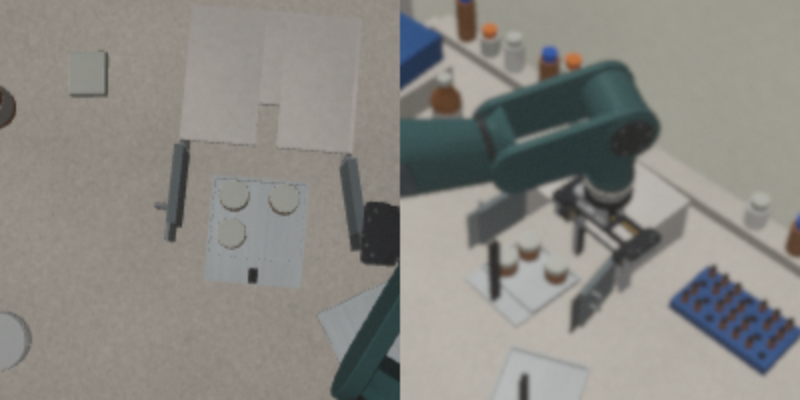

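All three jars stand upright in the bay (left-half px 234,194; 284,199; 231,233), caps at z ≈ 0.0495, as expected on the 6 mm plate. Back to the handle.

```bash
python3 go.py 0.437 0.006 0.23 -0.066
```

```text
shift cm [ -5.9  -20.26  -0.06] turn -0.0
```

servo_tool(series="-0.4 -1 -4 0 0;-0.4 -2 -8 0 0;-0.4 -3.5 -12 0 0;-0.4 -5 -16 0 0;-0.4 -5.9 -19 0 0;-0.4 -5.9 -20.3 0 0;-0.4 -5.9 -20.3 0 0;-0.4 -5.9 -20.3 0 0;-0.4 -5.9 -20.3 0 0;-0.4 -5.9 -20.3 0 0")

```text
time: 26.4
tool_pos: [0.4371, 0.0055, 0.2294]
ee_rot: [3.141, 0.0, -0.067]
wrist_force: [-0.6, -0.5, 0.7]
width: 0.0657
```

```bash
python3 go.py 0.437 0.006 0.125 -0.066
```

```text
shift cm [-1.000e-02 -5.000e-02  1.044e+01] turn -0.001
```

servo_tool(series="-0.4 0 0 4 0;-0.4 0 0 8 0;-0.4 0 0 10.4 0;-0.4 0 0 10.4 0;-0.4 0 0 10.4 0;1 0 0 10.4 0;1 0 0 10.4 0;1 0 0 10.4 0;1 0 0 10.4 0;1 0 0 10.4 0;1 0 0 10.4 0;1 0 0 10.4 0;1 0 0 10.4 0;1 0 0 10.4 0;1 0 0 10.4 0;1 0 0 10.4 0;1 0 0 10.4 0;1 0 0 10.4 0;1 0 0 10.4 0")

```text
time: 27.98
tool_pos: [0.4369, 0.0059, 0.1254]
ee_rot: [3.141, 0.0, -0.066]
wrist_force: [-0.9, -1.5, 1.6]
width: 0.0119
```

```bash
python3 -c "
from go import *
print(robot.get_obs()['tool_pos'],robot.get_obs()['width'],incab(robot.get_obs()['tool_pos']), cab(-.056,0))
go(*cab(-.056,0),.125,-.066)"
```

```text
[0.43688339 0.00586696 0.12544678] 0.011864512464290544 [-0.28701663  0.00255731] [ 0.66722303 -0.01198992]
shift cm [23.1   0.25  0.04] turn -0.0
```

servo_tool(series="1 0.3 0 0 0;1 0.9 0 0 0;1 1.8 0 0 0;1 2.8 0 0 0;1 3.8 0 0 0;1 4.8 0.1 0 0;1 5.8 0.1 0 0;1 6.8 0.1 0 0;1 7.8 0.1 0 0;1 8.8 0.1 0 0;1 9.8 0.2 0 0;1 10.8 0.2 0 0;1 11.8 0.2 0 0;1 12.8 0.2 0 0;1 13.8 0.2 0 0;1 14.8 0.2 0 0;1 15.8 0.2 0 0;1 16.8 0.2 0 0;1 17.6 0.2 0 0;1 18 0.2 0 0")

```text
time: 29.65
tool_pos: [0.6164, -0.0077, 0.1256]
ee_rot: [-3.141, 0.002, -0.066]
wrist_force: [-7.2, 0.3, 4.5]
width: 0.0116
```

servo_tool(series="1 0.5 0 0 0;1 1.1 0 0 0;1 1.8 0 0 0;1 2.5 0 0 0;1 3.1 0 0 0;1 3.6 0 0 0;1 4 0 0 0;1 4.3 0 0 0;1 4.5 0 0 0;1 4.7 0 0 0;1 4.7 0 0 0")

```text
time: 30.57
tool_pos: [0.663, -0.0108, 0.1256]
ee_rot: [-3.141, 0.001, -0.066]
wrist_force: [-4.0, 0.9, 2.9]
width: 0.0117
```

```bash
python3 -c "
from go import *
print(incab(robot.get_obs()['tool_pos']))"
```

```text
[-0.06034163  0.00089544]
```

servo_tool(series="1 0.1 0 0 0;1 0.2 0 0 0;1 0.3 0 0 0;1 0.3 0 0 0;1 0.3 0 0 0")

```text
time: 30.98
tool_pos: [0.6658, -0.011, 0.1256]
ee_rot: [-3.141, 0.001, -0.066]
wrist_force: [-5.6, -0.1, 3.2]
width: 0.0118
```

servo_tool(series="1 0.1 0 0 0;1 0.2 0 0 0;1 0.2 0 0 0;1 0.2 0 0 0")

```text
time: 31.32
tool_pos: [0.667, -0.011, 0.1258]
ee_rot: [-3.141, 0.003, -0.066]
wrist_force: [-6.8, 1.7, 5.4]
width: 0.0118
```

Carrier at about +0.0117 and force rising, so it's at the back wall. Release, rise, check.

servo_tool(series="-0.4 0 0 0 0;-0.4 0 0 0 0;-0.4 0 0 0 0;-0.4 0 0 0 0;-0.4 0 0 0 0;-0.4 0 0 0 0;-0.4 0 0 -3 0;-0.4 0 0 -7 0;-0.4 0 0 -11 0;1 0 4 -13 0;1 -2 8 -13 0;1 -4 12 -13 0;1 -6 16 -13 0;1 -8 18 -13 0;1 -10 20 -13 0;1 -10 20 -13 0;1 -10 20 -13 0;1 -10 20 -13 0")

```text
time: 32.82
tool_pos: [0.5558, -0.204, 0.2556]
ee_rot: [-3.141, -0.001, -0.066]
wrist_force: [-0.1, 0.1, -0.7]
width: 0.009
```

```bash
cat > leaf.py <<'E'
from go import *
def fr(th,r,off,side=-1):
    # finger centre in world; side -1 rebate (hinge y=-.125), +1 flange
    u=np.array([-np.sin(th),np.cos(th)]); n=np.array([-np.cos(th),-np.sin(th)])
    p=r*u+off*n
    return cab(-.107+p[0], -side*-0+ (-.125+p[1] if side<0 else .125-p[1]))
def sup(th): return .0125*np.sin(th)+.009*np.cos(th)
def leafang(P):
    for s,y0 in((-1,-.125),(1,.125)):
        h=cab(-.107,y0); Z=P[...,2]; r=np.hypot(P[...,0]-h[0],P[...,1]-h[1])
        X=np.stack([P[...,0]-C[0],P[...,1]-C[1]],-1)@np.array([[np.cos(W),-np.sin(W)],[np.sin(W),np.cos(W)]])
        m=(Z>.092)&(Z<.112)&(r>.02)&(r<.135)&(X[...,0]<-.101)&(abs(X[...,1])<.3)
        q=X[m]-np.array([-.107,y0])
        if len(q)<5: print(s,'none'); continue
        a=np.arctan2(-q[:,0],-s*q[:,1]); print('leaf',s,len(q),'ang med',np.median(a).round(3),'far',np.median(a[np.hypot(*q.T)>.08]).round(3))
E
python3 - <<'E'
from leaf import *
im,d=save('top','t9'); P=cloud('top',d); leafang(P)
Z=P[...,2]; h=(Z>.15)&(Z<.175)&(abs(P[...,0]-.667)<.04)&(abs(P[...,1])<.05); q=P[h]
if len(q): m=(q.min(0)+q.max(0))/2; print('handle',len(q),m,incab(m))
w=fr(1.8,.055,.055); print(w,robot.get_obs()['tool_pos']); go(*w,.25,-.066)
cv2.imwrite('pics/k.png',cv2.resize(im[60:260,150:350,::-1],(600,600)))
E
```

```text
leaf -1 192 ang med 1.771 far 1.77
leaf 1 199 ang med 1.593 far 1.597
handle 34 [ 0.66692074 -0.01156785  0.16109164] [-0.05632959  0.00040112]
[ 0.56270195 -0.19652842] [ 0.55605004 -0.20352053  0.25542831]
shift cm [ 0.62 -0.74  0.54] turn 0.001
```

View pics/k.png

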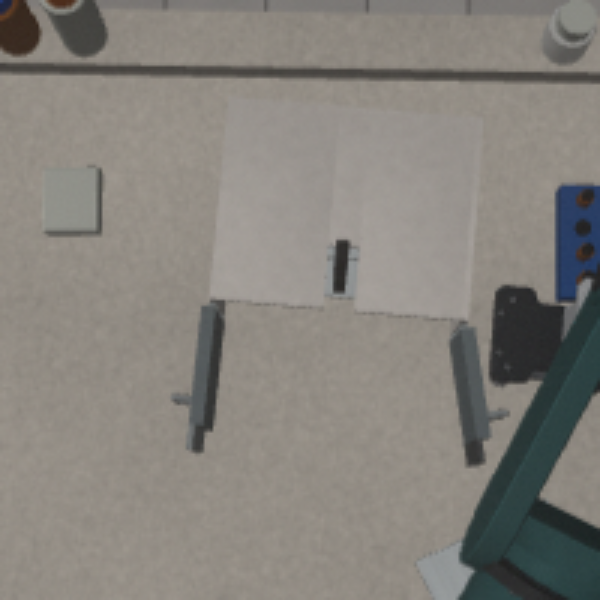

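The carrier is home, with the handle at cabinet x -0.0563 (crop px 341,265). Leaves are at 1.77 and 1.59. Next I descend outside the rebated leaf.

servo_tool(series="1 0.6 -0.7 4 0;1 0.6 -0.7 8 0;1 0.6 -0.7 12 0;1 0.6 -0.7 16 0;1 0.6 -0.7 19 0;1 0.6 -0.7 19.5 0;1 0.6 -0.7 19.5 0;1 0.6 -0.7 19.5 0")

```text
time: 33.53
tool_pos: [0.5634, -0.1974, 0.062]
ee_rot: [3.141, -0.002, -0.065]
wrist_force: [0.1, 0.4, 0.6]
width: 0.0004
```

Run:
```python
from leaf import *
o=robot.get_obs(); p=o['tool_pos']; w=o['ee_rot'][2]; print(p,w,o['width'])
for th in np.r_[1.77:0.2:-.1,.2,.15,.1,.07,.05,.03,0]:
    q=fr(th,.055,.007+sup(th))-p[:2]; c,s=np.cos(w),np.sin(w)
    print(round(th,2),np.round(100*np.array([q[0]*c+q[1]*s,q[0]*s-q[1]*c]),1))
```

```text
[ 0.56336832 -0.19741526  0.06200858] -0.06479971732513179 0.00038536180365977195
1.77 [-1.  -3.9]
1.67 [-1.2 -4.3]
1.57 [-1.5 -4.7]
1.47 [-1.6 -5.2]
1.37 [-1.8 -5.7]
1.27 [-1.8 -6.3]
1.17 [-1.9 -6.8]
1.07 [-1.8 -7.4]
0.97 [-1.8 -8. ]
0.87 [-1.6 -8.5]
0.77 [-1.4 -9.1]
0.67 [-1.1 -9.6]
0.57 [ -0.7 -10.2]
0.47 [ -0.3 -10.7]
0.37 [  0.2 -11.1]
0.27 [  0.8 -11.5]
0.2 [  1.2 -11.7]
0.15 [  1.5 -11.9]
0.1 [  1.8 -12. ]
0.07 [  2.  -12.1]
0.05 [  2.1 -12.1]
0.03 [  2.3 -12.1]
0.0 [  2.5 -12.2]
```

servo_tool(series="1 -0.5 -2 0 0;1 -1 -3.6 0 0;1 -1.2 -4.3 0 0;1 -1.5 -4.7 0 0;1 -1.6 -5.2 0 0;1 -1.8 -5.7 0 0;1 -1.8 -6.3 0 0;1 -1.9 -6.8 0 0;1 -1.8 -7.4 0 0;1 -1.8 -8 0 0;1 -1.6 -8.5 0 0;1 -1.4 -9.1 0 0;1 -1.1 -9.6 0 0;1 -0.7 -10.2 0 0;1 -0.3 -10.7 0 0;1 0.2 -11.1 0 0;1 0.8 -11.5 0 0;1 1.2 -11.7 0 0;1 1.5 -11.9 0 0;1 1.5 -11.9 0 0")

```text
time: 35.2
tool_pos: [0.5856, -0.0792, 0.0605]
ee_rot: [-3.141, -0.001, -0.066]
wrist_force: [0.5, 0.6, -0.8]
width: 0.0004
```

Run:
```python
from leaf import *
print(incab(robot.get_obs()['tool_pos']))
im,d=save('side','s10'); P=cloud('side',d); leafang(P)
im,d=save('top','t10'); P=cloud('top',d); leafang(P)
```

```text
[-0.13297255 -0.07249424]
leaf -1 60 ang med 0.457 far 0.248
leaf 1 131 ang med 1.545 far 1.561
-1 none
leaf 1 205 ang med 1.593 far 1.602
```

servo_tool(series="1 0.2 0 0 0;1 0.4 0 0 0;1 0.6 -0.1 0 0;1 0.7 -0.1 0 0;1 0.8 -0.1 0 0;1 0.8 -0.1 0 0;1 0.8 -0.1 0 0")

```text
time: 35.88
tool_pos: [0.5929, -0.0795, 0.0605]
ee_rot: [3.142, -0.001, -0.066]
wrist_force: [-0.4, -0.1, 0.8]
width: 0.0006
```

servo_tool(series="1 0.1 0 0 0;1 0.2 0 0 0;1 0.2 0 0 0;1 0.2 0 0 0")

```text
time: 36.22
tool_pos: [0.5948, -0.0796, 0.0605]
ee_rot: [3.141, -0.0, -0.066]
wrist_force: [-0.5, 0.8, 0.2]
width: 0.0002
```

servo_tool(series="1 0.1 0 0 0;1 0.2 0 0 0;1 0.2 0 0 0;1 0.2 0 0 0")

```text
time: 36.55
tool_pos: [0.595, -0.0797, 0.0605]
ee_rot: [3.142, 0.004, -0.066]
wrist_force: [-5.7, 0.8, 3.5]
width: 0.0008
```

Force jumped to 5.7 N while the tip stopped, so the leaf is against its stop. Back off, rise, and check from above.

servo_tool(series="1 -1.5 0 0 0;1 -3 0 0 0;1 -3 0 -4 0;1 -3 0 -8 0;1 -3 0 -12 0;1 -3 0 -16 0;1 -3 0 -19 0;1 -4 -4 -19 0;1 -5 -8 -19 0;1 -6 -12 -19 0;1 -6 -16 -19 0;1 -6 -20 -19 0;1 -6 -24 -19 0;1 -6 -26 -19 0;1 -6 -26 -19 0;1 -6 -26 -19 0")

```text
time: 37.88
tool_pos: [0.5542, 0.1845, 0.2503]
ee_rot: [3.141, -0.001, -0.064]
wrist_force: [0.5, -0.8, 1.0]
width: 0.0001
```

Run:
```python
from leaf import *
im,d=save('top','t11'); P=cloud('top',d); leafang(P)
q=fr(1.59,.055,.055,1); print(q); go(*q,.25,-.066)
cv2.imwrite('pics/l.png',cv2.resize(im[60:260,150:350,::-1],(600,600)))
```

```text
leaf -1 180 ang med 0.018 far 0.002
leaf 1 214 ang med 1.588 far 1.593
[0.57451441 0.17561032]
shift cm [2.07 0.64 0.05] turn 0.0
```

View pics/l.png

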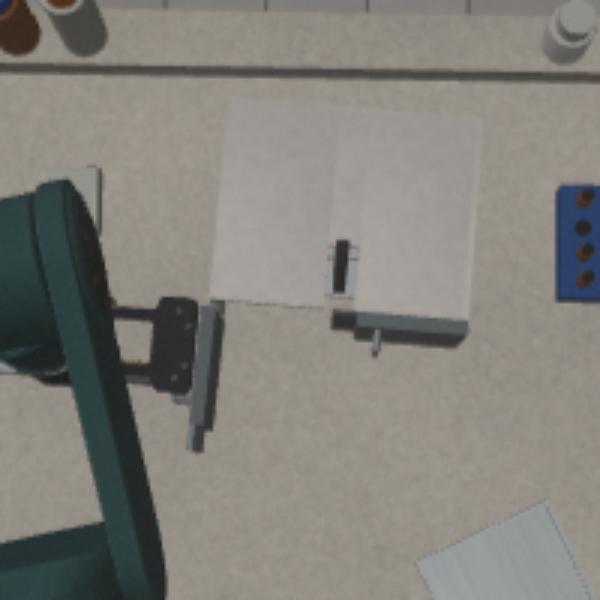

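The rebated leaf is shut: angle 0.00, lying along the front at px (410,325). The flanged leaf is still wide open. Now its side.

servo_tool(series="1 2.1 0.6 0 0;1 2.1 0.6 4 0;1 2.1 0.6 8 0;1 2.1 0.6 12 0;1 2.1 0.6 16 0;1 2.1 0.6 19 0;1 2.1 0.6 19 0;1 2.1 0.6 19 0;1 2.1 0.6 19 0")

```text
time: 38.68
tool_pos: [0.5764, 0.1754, 0.0632]
ee_rot: [-3.141, -0.004, -0.068]
wrist_force: [0.5, 0.9, -0.0]
width: 0.0005
```

Run:
```python
from leaf import *
o=robot.get_obs(); p=o['tool_pos']; w=o['ee_rot'][2]; print(p,w,o['width'])
for th in np.r_[1.59:0.2:-.1,.2,.15,.1,.05,0]:
    q=fr(th,.055,.007+sup(th),1)-p[:2]; c,s=np.cos(w),np.sin(w)
    print(round(th,2),np.round(100*np.array([q[0]*c+q[1]*s,q[0]*s-q[1]*c]),1))
```

```text
[0.57644395 0.17542711 0.0631604 ] -0.06779563197013094 0.0004731537892300091
1.59 [-0.3  3.6]
1.49 [-0.4  4. ]
1.39 [-0.6  4.5]
1.29 [-0.7  5.1]
1.19 [-0.7  5.6]
1.09 [-0.7  6.2]
0.99 [-0.6  6.7]
0.89 [-0.5  7.3]
0.79 [-0.3  7.9]
0.69 [0.  8.4]
0.59 [0.4 9. ]
0.49 [0.8 9.5]
0.39 [1.3 9.9]
0.29 [ 1.8 10.3]
0.2 [ 2.3 10.6]
0.15 [ 2.6 10.8]
0.1 [ 3.  10.9]
0.05 [ 3.3 11. ]
0.0 [ 3.6 11.1]
```

servo_tool(series="1 -0.2 2 0 0;1 -0.3 3.4 0 0;1 -0.4 4 0 0;1 -0.6 4.5 0 0;1 -0.7 5.1 0 0;1 -0.7 5.6 0 0;1 -0.7 6.2 0 0;1 -0.6 6.7 0 0;1 -0.5 7.3 0 0;1 -0.3 7.9 0 0;1 0 8.4 0 0;1 0.4 9 0 0;1 0.8 9.5 0 0;1 1.3 9.9 0 0;1 1.8 10.3 0 0;1 2.2 10.5 0 0;1 2.5 10.7 0 0;1 2.5 10.7 0 0")

```text
time: 40.18
tool_pos: [0.5933, 0.0668, 0.0604]
ee_rot: [3.14, -0.001, -0.067]
wrist_force: [0.8, 0.4, 0.1]
width: 0.0001
```

servo_tool(series="1 0.2 0.1 0 0;1 0.4 0.2 0 0;1 0.6 0.2 0 0;1 0.8 0.3 0 0;1 0.8 0.3 0 0;1 0.8 0.3 0 0")

```text
time: 40.68
tool_pos: [0.6006, 0.0641, 0.0606]
ee_rot: [3.141, -0.001, -0.066]
wrist_force: [0.2, -1.3, -0.3]
width: 0.0006
```

servo_tool(series="1 0.1 0 0 0;1 0.2 0 0 0;1 0.2 0 0 0;1 0.2 0 0 0")

```text
time: 41.02
tool_pos: [0.6023, 0.0641, 0.0605]
ee_rot: [3.141, -0.0, -0.066]
wrist_force: [-0.6, 0.3, 1.0]
width: 0.0002
```

servo_tool(series="1 0.1 0 0 0;1 0.2 0 0 0;1 0.2 0 0 0;1 0.2 0 0 0")

```text
time: 41.35
tool_pos: [0.6043, 0.064, 0.0604]
ee_rot: [-3.142, -0.0, -0.066]
wrist_force: [-0.1, 0.4, -0.8]
width: 0.0006
```

servo_tool(series="1 0.1 0 0 0;1 0.15 0 0 0;1 0.15 0 0 0;1 0.15 0 0 0")

```text
time: 41.68
tool_pos: [0.6047, 0.064, 0.0604]
ee_rot: [3.141, 0.002, -0.066]
wrist_force: [-5.2, -0.0, 2.2]
width: 0.0001
```

The flanged leaf is on its stop (5.2 N). Retreat clear, then a final look.

servo_tool(series="1 -1.5 0 0 0;1 -3 0 0 0;1 -3 0 -4 0;1 -3 0 -8 0;1 -3 0 -12 0;1 -3 0 -16 0;1 -6 0 -19 0;1 -8 -4 -19 0;1 -10 -8 -19 0;1 -12 -12 -19 0;1 -12 -16 -19 0;1 -12 -16 -19 0;1 -12 -16 -19 0")

```text
time: 42.77
tool_pos: [0.4965, 0.2342, 0.2505]
ee_rot: [-3.141, -0.002, -0.061]
wrist_force: [0.3, -0.8, 0.5]
width: 0.0007
```

Run:
```python
from leaf import *
im,d=save('top','t12'); P=cloud('top',d); leafang(P)
Z=P[...,2]; h=(Z>.15)&(Z<.175)&(abs(P[...,0]-.667)<.04)&(abs(P[...,1])<.05); q=P[h]; m=(q.min(0)+q.max(0))/2; print('handle',incab(m))
s,_=save('side','s12')
a=np.hstack([im[60:260,150:350,::-1],s[60:260,180:380,::-1]])
cv2.imwrite('pics/m.png',cv2.resize(a,(800,400)))
```

```text
leaf -1 199 ang med 0.026 far 0.023
leaf 1 209 ang med 0.031 far 0.031
handle [-0.05650211  0.00038816]
```

View pics/m.png

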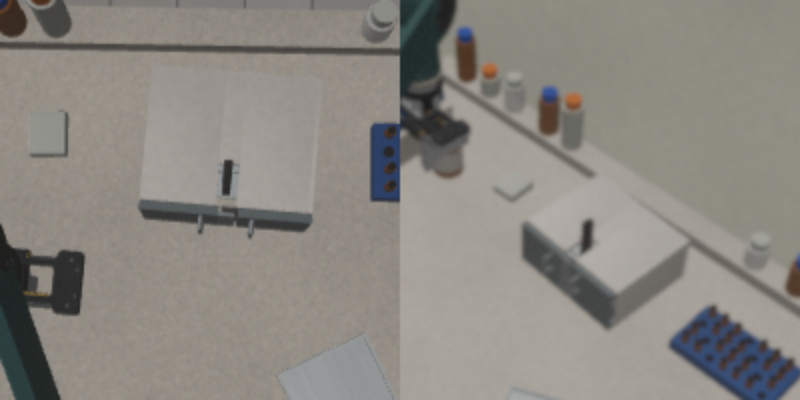

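Both leaves look shut, with the bars at left-half px (201,223) and (251,228). The angle figures mix in points from the other leaf, so I'll fit each panel's slope by itself.

Run:
```python
from leaf import *
K=np.array([[np.cos(W),-np.sin(W)],[np.sin(W),np.cos(W)]])
for f in('t11','t12'):
    z=np.load(f'pics/{f}.npz'); P=cloud('top',z['d']); X=(P[...,:2]-C)@K; Z=P[...,2]
    for s in(-1,1):
        r=.125-s*X[...,1]; m=(Z>.097)&(Z<.109)&(r>.01)&(r<.105)&(X[...,0]<-.102)&(X[...,0]>-.14)&(s*X[...,1]>0)
        if m.sum()<20: print(f,s,'none'); continue
        b=[X[...,0][m&(abs(r-a)<.008)] for a in np.arange(.02,.1,.01)]; 
        for k,g in(('front',np.min),('mid',np.mean)): print(f,s,m.sum(),k,[round(g(v)*1000,1) for v in b if len(v)])
```

```text
t11 -1 146 front [np.float64(-114.4), np.float64(-112.8), np.float64(-114.5), np.float64(-114.7), np.float64(-114.7), np.float64(-113.7), np.float64(-134.1), np.float64(-134.1)]
t11 -1 146 mid [np.float64(-108.3), np.float64(-108.1), np.float64(-108.4), np.float64(-108.5), np.float64(-108.7), np.float64(-108.4), np.float64(-110.0), np.float64(-109.2)]
t11 1 none
t12 -1 146 front [np.float64(-114.3), np.float64(-113.2), np.float64(-114.3), np.float64(-114.5), np.float64(-114.5), np.float64(-113.8), np.float64(-114.7), np.float64(-114.7)]
t12 -1 146 mid [np.float64(-108.2), np.float64(-108.1), np.float64(-108.2), np.float64(-108.0), np.float64(-108.6), np.float64(-108.2), np.float64(-108.6), np.float64(-107.7)]
t12 1 145 front [np.float64(-114.6), np.float64(-114.6), np.float64(-114.1), np.float64(-114.4), np.float64(-114.4), np.float64(-113.8), np.float64(-113.6), np.float64(-114.6)]
t12 1 145 mid [np.float64(-108.0), np.float64(-108.0), np.float64(-108.6), np.float64(-108.2), np.float64(-108.6), np.float64(-108.5), np.float64(-108.7), np.float64(-108.1)]
```

Both panels lie flat along the front, face at x = -114 mm with no slope, so each is within about 0.01 rad of shut. Handing in.

```bash
python3 -c "
from bench import robot; print(robot.close_job())"
```

```text
the job is handed in; nothing more can be done
None
```

The job is done and handed in at about 43 s of the 210 s allowed; the hand-in gave no verdict.

- **Jars:** I pulled the carrier out by its handle and stood the three jars present in it; there was no fourth. The top view before pushing home showed all three upright in the bay, caps at about 49.5 mm as expected on the 6 mm plate. I did not look at the jars again under the roof.
- **Carrier:** the handle measured cabinet x = -56.5 mm, which puts the carrier at about +11.5 mm (home is +12).
- **Leaves:** I shut the rebated leaf first, with the flanged leaf at about 1.59 rad, then the flanged leaf over it. Each was pushed until it met its stop at about 5 N. A first angle estimate (0.023 to 0.031 rad) mixed points from both leaves. A separate fit showed both panels flat along the cabinet front, within about 0.01 rad of shut.
- **Everything else:** I kept clear of the bystanders and the look-alike tray, and nothing near the cabinet looked moved in the last pictures. I did not measure the bystanders again at the end. The gripper was clear of everything.

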